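Lock up the clip bin's carry handle and carry the bin to its bay

ROBOT

A 6-joint arm with a two-finger parallel gripper is mounted at the origin on a cart in front of the work surface, level with it; the furniture and walls round the work are solid. World frame = base frame: x ahead of the robot, y to its left, z up, the work surface at z = 0. Lengths are in mm, angles in rad, forces in N, time in s.
With the tool pointing down it reaches from about 250 to 800 mm from the base axis. Payload 3.9 kg.
Tool frame: the origin (TCP) lies between the finger pads; the fingertips stand 22 mm ahead of it and the grasp point (between the pads) lies 3 mm ahead of it; z points along the fingers, y is the line along which they close (so a half turn about z gives the same grasp; the last joint's range is limited). The gripper opens to 85 mm and grips with 20 to 120 N. Pads are 22 mm wide; open, the fingers measure 114 mm over their backs; the gripper's body (76 mm by 85 mm) begins 54 mm behind the grasp point. The pads swing forward as they close: fully open they stand 13 mm farther back than shut.
Start: joints at [-1.175, 0.26, -0.138, 1.173, 0, 1.571], TCP at [202.407, -484.404, 253.304] pointing down, gripper open.
Joint ranges: [-2.78, 2.78], [-0.83, 1.72], [-1.28, 1.37], [-1.9, 2.12], [-1.57, 1.48], [-3.14, 3.14]. Speed limits (rad/s): [2.57, 2.57, 3.14, 3.14, 3.14, 3.14].

INTERFACE

Orientations are given as a unit quaternion [w, x, y, z].
In Python, from cell import robot gives the robot as it stands. Calls block until the motion is done:
- robot.move_pose(position, orientation): joint-space move of the TCP to a pose.
- robot.move_straight(position, rot=None, speed=150, until_force=None): straight line of the TCP; rot=None keeps the orientation; speed is the mean speed in mm/s. With until_force (N) it stops when the force on the tool has changed by that much, and returns True; else False.
- robot.move_j(angles): joint-space move.
- robot.command_gripper(opening, grasp_force=None): finger opening in mm; grasp_force is the grip in N (None keeps the last); returns when the fingers have stopped.
- robot.pause(seconds).
- robot.inverse_kinematics(position, orientation): joint angles nearest the present ones, or None.
- robot.state(): the state.
- robot.camera(name): name is "scene" or "top" or "wrist"; returns the picture (480x640x3 uint8, red, green, blue); there is no depth.
- robot.camera_info(name): a dict with "fovy" (degrees; the focal length in pixels is half the picture's height over the tangent of half this angle, whatever the lens; pixels are square), "cx", "cy" (the principal point, pixels), "R" (3x3) and "t" (3): a world point X has camera coordinates R X + t. Camera axes: x right, y down, z forward; pixel columns grow to the right and rows downward; lengths in mm; the calibration is good to about 2 mm. A picture is of the moment at which its call begins: read the wrist's pose just before it. camera_info takes no time and is no camera call; for the wrist camera it gives the pose at the moment of the call.
A pose or a line that the arm cannot do raises robot.PlanningError and nothing moves.
- robot.job_done(): hands the job in; it is judged then, once.
Trained networks look in the newest picture that a camera, given by its name, has taken for a name from the list of things; names that differ only in an ending like _2 or _b are one class to them, and where a whole thing is asked for, a point or a joint stands for the part that bears it (a point fixed in the world has none). Each returns a list of dicts, best first, with "score" (0 to 1); they miss things now and then, are a little off and sometimes report something else, mostly with a low value. They report only what shows in the picture. A call takes as long as a camera call. They do not tell look-alikes from the thing itself.
- robot.search_frame(camera, thing): "pixel" ([column, row] in pixels, amid what is visible of it).
- robot.silhouettes(camera, thing): "region" (480x640 bool, what is visible of it) and "pixel" ([column, row] in pixels, amid what is visible of it).
- robot.mark_of(camera, thing): "pixel" ([column, row] in pixels: a listed point, or the origin of a listed thing).
The state is a dict: "t": time; "joint_positions": joint angles; "qvel": joint speeds; "effort": joint torques, N m; "tcp_pos": TCP position; "eef_rot": TCP orientation; "wrist_force": force on the tool from outside, world axes, zero at the start; "torque": the same for the moment, N m; "width": finger opening in mm; "finger_force": force on a finger pad.
Only numpy, scipy, OpenCV 4.12 (cv2) and the standard library are available. Lean on these libraries where they do the work, as an engineer would, in place of code of your own. Each camera call takes 0.05 s, during which the arm holds its last target. There are 200 camera calls.

TASK

Swing the folded carry handle of the red clip bin up until it snaps home in its upright detent, while the bin stays standing flat on the belt: a mere push on the handle tips it. Then lift the bin by that handle, carry it level with its clips, and set it down in its bay: square in the corner of the three aluminium stops, within a finger's breadth of all three, with the handle still locked upright. Do not disturb the masking tape or the glue bottle.

Things in the scene. Friction and masses are not known exactly. Their poses are not given: they have to be found in the camera images.
- clip_bin: loose open red plastic bin, 182 x 234 x 64 mm (x, y, z), 0.5 to 0.9 kg with handle and clips. Origin: centre of its underside, z up. Near the belt its outer faces are at x = +-85 and y = +-111 mm; the handle's fittings stand out to y = +-131 mm at 26 to 62 mm height. The handle lies folded on its -x side
- handle_pivot (a point): middle of the handle's pivot axis, in the bin 52 mm above its underside; the axis is the bin's y axis
- handle_grip (a point): centre of the black grip of the steel carry handle, 135 mm from the pivot axis. Axes turn with the handle: y along the grip (110 mm long), x towards the pivot, z across. The grip is flat: 22 mm along x, 16 mm along z. A 7 mm rod runs on from it and back to the pivots at y = +-124 mm. Folded, it is 52 mm above the belt, 33 mm off the bin's rim
- bin_handle (a joint): swing of the carry handle: 0 = folded level to the bin's -x side, 1.571 = upright at its stop, grip 187 mm above the underside. The pivot is stiff (0.1 N m): it stays where it is left. From 0.95 to 1.3 rad a sprung roller resists with up to 0.3 N m more; past 1.4 rad it snaps the handle home and holds it. The bin tips if the upright grip is just pushed with over 3 N
- bay (a point): where the bin's origin lies, same axes, when the bin touches all three stops of its bay; on the belt. Stops: fixed aluminium blocks 30 x 60 x 20 mm, two behind (faces at x = +85 mm, y from -100 to -40 and from +5 to +65 mm), one at the -y end (face at y = -111 mm, x from -35 to +25 mm)
- blue_clip_0: blue moulded clip lying loose in the bin, 22 x 62 x 16 mm, origin at the centre of its underside
- blue_clip_1: a second such clip
- blue_clip_2: a third such clip
- masking_tape: roll of masking tape lying flat beyond the bin, 102 mm across, 24 mm high, origin at the centre of its underside; to be left alone
- glue_bottle: white glue bottle with a red cap, standing, 33 mm across, 94 mm high, origin at the centre of its underside; to be left alone
Mind the look-alikes: they are no part of the job. What is shaped like the blue_clip_0 but white is not meant.

How it is judged (in metres and radians):
On the way, in this order (a step that is already met when the one before it is completed fails the run):
1. the handle is home in its upright detent, the bin standing level on the belt (value of joint bin_handle above 1.53 rad and height (world z) of clip_bin below 0.008 m and angle between clip_bin's own z axis and vertical below 0.06 rad), for 0.3 s.
2. the bin is carried clear of the belt with the handle locked (height (world z) of clip_bin above 0.03 m and value of joint bin_handle above 1.5 rad), for 0.2 s.
At the end, for the whole second after the job is handed in: The bin stands level on the belt, at rest, its origin within 20 mm of where it would touch the back stops and within 20 mm of where it would touch the end stop, square to within 0.12 rad, the handle locked upright (over 1.53 rad), all three clips in the bin (x of clip_bin in the frame of bay between -0.02 and 0.006 m and y of clip_bin in the frame of bay between -0.006 and 0.02 m and angle between the x axis of clip_bin and the x axis of bay, either way round below 0.12 rad and height (world z) of clip_bin below 0.006 m and angle between clip_bin's own z axis and vertical below 0.04 rad and linear speed of clip_bin below 0.02 m/s and value of joint bin_handle above 1.53 rad and distance between each of blue_clip_0, blue_clip_1, blue_clip_2 and clip_bin below 0.125 m).
It fails at once if the bin is tipped by more than 0.2 rad (angle between clip_bin's own z axis and vertical above 0.2 rad).
It fails at once if the bin is taken off the belt before its handle is locked (height (world z) of clip_bin above 0.02 m and value of joint bin_handle below 1.4 rad).
It fails at once if the tape or the glue bottle is moved by more than 20 mm (distance of any of masking_tape, glue_bottle from where it was at the start of the episode above 0.02 m).
It also fails if it takes over 61 s, if anything falls off the work surface, if the arm or the gripper's body presses on something with over 40 N, if the wrist force passes 120 N, or if a joint passes its speed limit or range.

## Working session

There is one attempt and no reset: what is moved stays moved. The work goes in short steps, each a Python script; the robot and the scene stay as the last script left them, time stands still between calls to the robot, and variables do not carry over. Pictures are saved under pics/ and viewed, at most 10 in all, crops included, and the job is handed in when it is done.

```bash
mkdir -p pics; ls; cat > h.py <<'E'
import numpy as np, cv2
from cell import robot
def save(img,name): cv2.imwrite('pics/'+name,cv2.cvtColor(np.ascontiguousarray(img),cv2.COLOR_RGB2BGR))
def ray(ci,px):
    f=240/np.tan(np.radians(ci['fovy'])/2); R=np.array(ci['R']); t=np.array(ci['t'])
    d=R.T@np.array([(px[0]-ci['cx'])/f,(px[1]-ci['cy'])/f,1]); return -R.T@t,d
def onz(ci,px,z):
    c,d=ray(ci,px); return c+d*(z-c[2])/d[2]
def proj(ci,X):
    f=240/np.tan(np.radians(ci['fovy'])/2); p=np.array(ci['R'])@np.array(X,float)+np.array(ci['t'])
    return np.array([ci['cx']+f*p[0]/p[2],ci['cy']+f*p[1]/p[2]])
E
python3 - <<'E'
from h import *
np.set_printoptions(precision=1,suppress=True)
print(robot.state())
Z={'clip_bin':0,'handle_pivot':52,'handle_grip':52,'bay':0,'masking_tape':0,'glue_bottle':0,'blue_clip_0':3}
for c in ('top','scene'):
    im=robot.camera(c); save(im,c+'0.png'); ci=robot.camera_info(c); print(c,ci['fovy'],ray(ci,(320,240)))
    for n,z in Z.items():
        for d in robot.mark_of(c,n)[:5]: print(c,n,round(d['score'],2),np.array(d['pixel']),onz(ci,d['pixel'],z))
print(robot.state()['t'])
E
```

```text
pics
{'t': 0.0, 'joint_positions': array([-1.2,  0.3, -0.1,  1.2, -0. ,  1.6]), 'qvel': array([-0.,  0., -0., -0.,  0., -0.]), 'effort': array([ -0. , -40.6,  25.4,   0. ,  -0. ,   0. ]), 'tcp_pos': array([ 202.2, -483.8,  252.5]), 'eef_rot': array([-0. ,  1. ,  0.2, -0. ]), 'wrist_force': array([-0.7, -0.7, -0.6]), 'torque': array([ 0., -0.,  0.]), 'finger_force': 0.0, 'width': 85.50689790580564}
top 45.11836137926698 (array([ 541.6, -280.3, 1129.2]), array([ 0.1, -0. , -1. ]))
top clip_bin 0.91 [279.8 234.7] [ 617.9 -217.9    0. ]
top handle_pivot 0.85 [276.4 227.7] [ 627.7 -214.8   52. ]
top handle_grip 0.63 [272.7 302.4] [ 488.8 -204.1   52. ]
top masking_tape 0.72 [250.9 145.1] [ 796.8 -165.8    0. ]
top masking_tape 0.39 [276.6 228.6] [ 630. -212.    0.]
top glue_bottle 0.53 [376.1 191.3] [ 697.6 -409.5    0. ]
top blue_clip_0 0.91 [239.6 351.3] [ 394.2 -134.2    3. ]
top blue_clip_0 0.89 [243.5 248.2] [ 593.4 -146.6    3. ]
top blue_clip_0 0.89 [308.5 346.7] [ 399.  -267.6    3. ]
top blue_clip_0 0.87 [294.1 252.5] [ 582.1 -245.     3. ]
top blue_clip_0 0.77 [272.5 220.7] [ 645.5 -204.6    3. ]
scene 47.52479432585056 (array([ 342.7, -806.4,  687.4]), array([ 0.3,  0.6, -0.7]))
scene clip_bin 0.97 [312.5 237.2] [ 619.8 -211.1    0. ]
scene handle_pivot 0.78 [309.9 216.2] [ 615.9 -210.4   52. ]
scene handle_grip 0.6 [233.3 232. ] [ 488.1 -188.6   52. ]
scene bay 0.66 [298.8 255.7] [ 580.3 -239.9    0. ]
scene masking_tape 0.58 [383.8 190.3] [ 794.1 -159.9    0. ]
scene glue_bottle 0.59 [410.2 300.5] [ 698.1 -402.5    0. ]
scene blue_clip_0 0.73 [283.2 219.2] [ 590.7 -150.3    3. ]
scene blue_clip_0 0.7 [175.  248.8] [ 396.1 -134.9    3. ]
scene blue_clip_0 0.66 [326.1 226.7] [ 651.3 -201.1    3. ]
scene blue_clip_0 0.59 [203.2 304.3] [ 403.2 -269.     3. ]
0.8
```

View pics/top0.png

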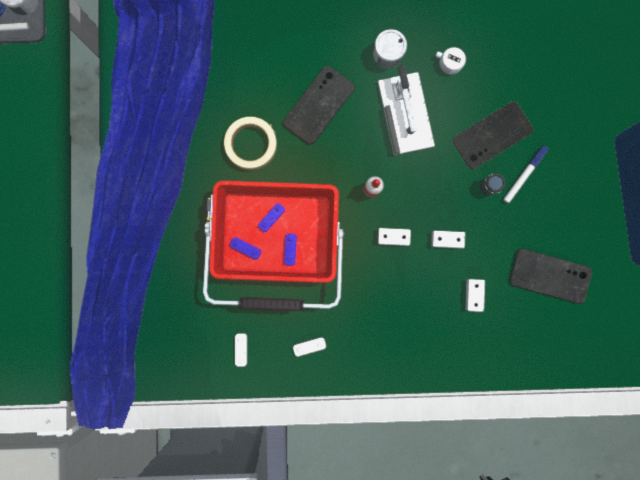

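View pics/scene0.png

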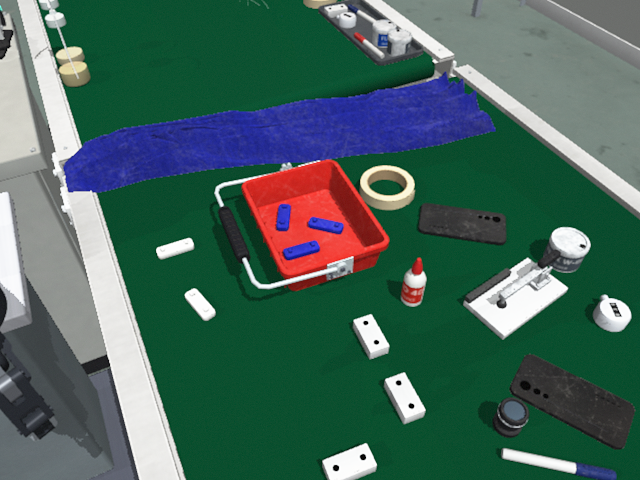

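The top view shows the red bin around (276,232), with its handle folded toward -x (grip at (272,303)). Three blue clips are inside at (271,217), (245,248) and (290,249). The three drilled white blocks at (394,237), (448,239) and (475,295) are the stops. The plain white clips at (241,350) and (310,347) are look-alikes and stay where they are. The tape is at (250,143) and the glue bottle at (374,187).

```bash
cat > m.py <<'E'
from h import *
np.set_printoptions(precision=2,suppress=True)
def rect(mask,ci,z,yoff):
    cs,_=cv2.findContours(mask.astype(np.uint8),cv2.RETR_EXTERNAL,cv2.CHAIN_APPROX_NONE)
    out=[]
    for c in cs:
        if cv2.contourArea(c)<80: continue
        w=np.array([onz(ci,p[0],z)[:2] for p in c]).astype(np.float32)
        r=cv2.minAreaRect(w); out.append((np.array(r[0]),np.array(r[1]),r[2],c[:,0].mean(0)))
    return out
if __name__=='__main__':
    im=cv2.imread('pics/top0.png'); hsv=cv2.cvtColor(im,cv2.COLOR_BGR2HSV); ci=robot.camera_info('top')
    H,S,V=hsv[...,0].astype(int),hsv[...,1],hsv[...,2]
    red=((H<8)|(H>172))&(S>120)&(V>60); red[:, :200]=0
    for r in rect(red,ci,64,0): print('red',*r)
    for n,(u,v) in {'b1':(394,237),'b2':(448,239),'e':(475,295)}.items():
        m=(S<70)&(V>110); k=np.zeros_like(m); k[v-28:v+28,u-25:u+25]=1
        for r in rect(m&k,ci,20,0): print(n,*r)
    # IK feasibility of radial grasp
    from scipy.spatial.transform import Rotation as Ro
E
python3 m.py
python3 - <<'E'
from m import *
from scipy.spatial.transform import Rotation as Ro
P=np.array([620,-215,52.]); yaw=-0.03
for name,phi0 in (('radial',-np.pi/2),('down',0)):
  for th in np.arange(0,1.58,.157):
    Rb=Ro.from_euler('z',yaw); u=Rb.apply([-np.cos(th),0,np.sin(th)])
    phi=phi0+th; z=Rb.apply([-np.sin(phi),0,-np.cos(phi)])
    g=P+135*u; tcp=g-3*z; row=[]
    x=Rb.apply([0,1,0])
    for s in (1,-1):
      M=np.c_[s*x,np.cross(z,s*x),z]; q=Ro.from_matrix(M).as_quat(); q=np.r_[q[3],q[:3]]
      row.append(robot.inverse_kinematics(tcp,q))
    print(name,round(th,2),*row)
E
```

```text
red [ 620.59 -210.54] [234.78 183.33] 86.19851684570312 [273.7  231.37]
b1 [ 607.05 -438.5 ] [62.53 33.  ] 85.64736938476562 [393.99 236.32]
b2 [ 598.74 -542.68] [63.64 33.13] 85.23568725585938 [448.39 238.84]
e [ 489.61 -590.23] [32.57 61.39] 87.4913101196289 [475.5  294.64]
radial 0.0 None None
radial 0.16 None None
radial 0.31 None None
radial 0.47 None None
radial 0.63 [-0.65  0.26 -1.21 -0.74  0.49  1.17] [-0.65  0.26 -1.21 -0.74  0.49 -1.97]
radial 0.78 [-0.58  0.14 -1.   -0.28  0.38  1.16] [-0.58  0.14 -1.   -0.28  0.38 -1.98]
radial 0.94 [-0.52  0.13 -0.8   0.07  0.28  1.16] [-0.52  0.13 -0.8   0.07  0.28 -1.98]
radial 1.1 [-0.46  0.18 -0.59  0.36  0.19  1.18] [-0.46  0.18 -0.59  0.36  0.19 -1.96]
radial 1.26 [-0.41  0.27 -0.38  0.63  0.12  1.21] [-0.41  0.27 -0.38  0.63  0.12 -1.93]
radial 1.41 [-0.37  0.38 -0.15  0.89  0.05  1.24] [-0.37  0.38 -0.15  0.89  0.05 -1.91]
radial 1.57 [-0.33  0.51  0.09  1.15  0.    1.27] [-0.33  0.51  0.09  1.15  0.   -1.87]
down 0.0 [-0.41  0.43 -0.45  0.69  0.    1.19] [-0.41  0.43 -0.45  0.69  0.   -1.95]
down 0.16 [-0.38  0.5  -0.27  0.95 -0.05  1.23] [-0.38  0.5  -0.27  0.95 -0.05 -1.92]
down 0.31 [-0.35  0.6  -0.07  1.2  -0.1   1.26] [-0.35  0.6  -0.07  1.2  -0.1  -1.88]
down 0.47 [-0.33  0.71  0.13  1.45 -0.13  1.31] [-0.33  0.71  0.13  1.45 -0.13 -1.84]
down 0.63 [-0.31  0.83  0.35  1.7  -0.16  1.35] [-0.31  0.83  0.35  1.7  -0.16 -1.8 ]
down 0.78 [-0.29  0.98  0.61  1.96 -0.18  1.39] [-0.29  0.98  0.61  1.96 -0.18 -1.76]
down 0.94 None None
down 1.1 None None
down 1.26 None None
down 1.41 None None
down 1.57 None None
```

```bash
cat > a.py <<'E'
from m import *
from scipy.spatial.transform import Rotation as Ro
YAW=-0.066; P=np.array([620.6,-210.5,52.])
def quat(yaw,phi):
    Rb=Ro.from_euler('z',yaw); z=Rb.apply([-np.sin(phi),0,-np.cos(phi)]); x=Rb.apply([0,1,0])
    q=Ro.from_matrix(np.c_[x,np.cross(z,x),z]).as_quat(); return np.r_[q[3],q[:3]],z
def pose(th,phi,back=0,P=P,yaw=YAW,R=135):
    q,z=quat(yaw,phi); u=Ro.from_euler('z',yaw).apply([-np.cos(th),0,np.sin(th)])
    return P+R*u-(3+back)*z,q
E
python3 - <<'E'
from a import *
robot.move_pose(*pose(0,0,back=130))
robot.command_gripper(42,20)
ci=robot.camera_info('wrist'); im=robot.camera('wrist'); save(im,'w1.png')
for n,z in (('handle_grip',52),('handle_pivot',52),('clip_bin',0)):
    for d in robot.mark_of('wrist',n)[:2]: print(n,d['score'],np.array(d['pixel']),onz(ci,d['pixel'],z))
print('expected grip',P+135*Ro.from_euler('z',YAW).apply([-1,0,0]),robot.state()['tcp_pos'],robot.state()['t'])
for th in (.7,.75,.8):
  for b in (0,50,80,120): print(th,b,robot.inverse_kinematics(*pose(th,th-np.pi/2,back=b)) is not None)
print(robot.inverse_kinematics(*pose(.78,.78,back=0)),robot.inverse_kinematics(*pose(.78,.78,back=60)))
E
```

```text
handle_grip 0.91 [318.8 234.2] [ 485.76 -202.62   52.  ]
handle_pivot 0.85 [497.5 230.2] [ 617.78 -208.31   52.  ]
clip_bin 0.77 [469.  221.3] [ 617.99 -213.76    0.  ]
expected grip [ 485.89 -201.6    52.  ] [ 485.91 -201.58  184.97] 3.0
0.7 0 True
0.7 50 True
0.7 80 True
0.7 120 True
0.75 0 True
0.75 50 True
0.75 80 True
0.75 120 True
0.8 0 True
0.8 50 True
0.8 80 True
0.8 120 True
[-0.29  0.98  0.6   1.96 -0.16  1.41] None
```

View pics/w1.png

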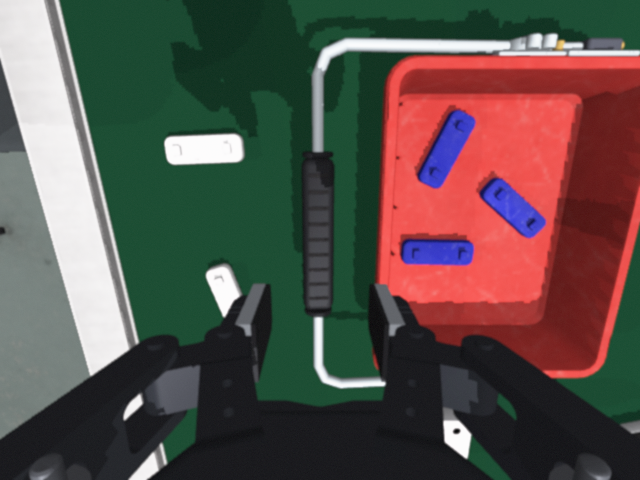

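The wrist view confirms the folded grip at (318,234), upright in the picture. Its world position, (486, -202), is within 1 mm of the prediction, and the fingers fit the gap to the rim.

```bash
python3 - <<'E'
from a import *
th1=max(t for t in np.arange(.5,.8,.02) if robot.inverse_kinematics(*pose(t,t,back=45)) is not None and robot.inverse_kinematics(*pose(t,t-np.pi/2,back=80)) is not None)
print('th1',th1)
p,q=pose(0,0,back=0); print(robot.move_straight(p,q,speed=120,until_force=8))
robot.command_gripper(10,20); s=robot.state(); print(s['width'],s['finger_force'],s['wrist_force'],s['tcp_pos'])
for th in np.linspace(0,th1,8)[1:]:
    robot.move_straight(*pose(th,th),speed=80); s=robot.state(); print(round(th,2),s['wrist_force'],s['torque'],s['width'])
robot.command_gripper(42)
robot.move_straight(*pose(th1,th1,back=45),speed=120)
robot.move_straight(*pose(1.2,.2,back=120),speed=200)
im=robot.camera('scene'); save(im,'s2.png')
ci=robot.camera_info('scene')
for d in robot.mark_of('scene','handle_grip')[:2]: print(d['score'],np.array(d['pixel']))
for t in (0,.3,.5,th1,.9): print(t,proj(ci,P+135*Ro.from_euler('z',YAW).apply([-np.cos(t),0,np.sin(t)])))
for d in robot.mark_of('scene','handle_pivot')[:2]: print(d['score'],np.array(d['pixel']),proj(ci,P))
print(robot.state()['t'])
E
```

```text
th1 0.7600000000000002
False
22.387448638313955 19.602718928363174 [-0.87 -0.06 -1.34] [ 485.61 -201.68   55.14]
0.11 [ 2.98 -0.37 -3.48] [-0.15 -0.37  0.01] 21.85242099152823
0.22 [ 1.7  -0.52 -1.87] [-0.09 -0.29  0.04] 21.776680821537752
0.33 [-0.96  0.13 -0.29] [ 0.04 -0.18  0.07] 22.288110760299222
0.43 [-1.98  0.93 -2.24] [ 0.05 -0.1   0.01] 22.037355206734723
0.54 [-2.59 -0.07 -0.75] [ 0.03 -0.03 -0.09] 21.950837011453018
0.65 [-1.98  0.71 -0.99] [ 0.06 -0.08 -0.08] 22.1275766230617
0.76 [-3.92  0.75 -0.41] [-0.05  0.   -0.07] 22.353545604440864
0.63 [254.3 184.7]
0 [234.77 237.59]
0.3 [235.56 218.91]
0.5 [240.31 205.51]
0.7600000000000002 [251.45 188.16]
0.9 [259.58 179.35]
0.74 [313.4 215.5] [312.45 215.38]
0.59 [327.8 228.3] [312.45 215.38]
8.6417
```

View pics/s2.png

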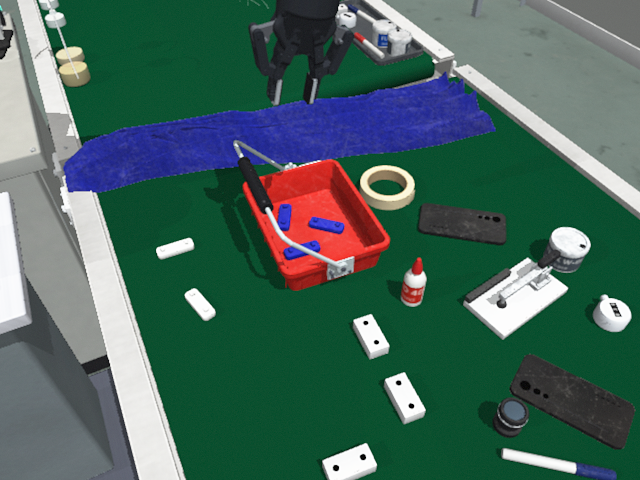

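The handle stays at about 0.76 rad, with its grip at (254,185), and the bin stands flat with the clips inside. Next I re-measure the bin, then take the grip along the handle's plane and swing it through the detent, pressing lightly down.

```bash
python3 - <<'E'
from a import *
th=.76
robot.move_pose(*pose(th,th-np.pi/2,back=80)); robot.command_gripper(50,60)
im=robot.camera('top'); save(im,'t3.png'); ci=robot.camera_info('top')
hsv=cv2.cvtColor(im,cv2.COLOR_RGB2HSV); H,S,V=hsv[...,0].astype(int),hsv[...,1],hsv[...,2]
red=((H<8)|(H>172))&(S>120)&(V>60); red[:, :200]=0; red[:,355:]=0
red=cv2.morphologyEx(red.astype(np.uint8),cv2.MORPH_CLOSE,np.ones((15,15)))
for r in rect(red,ci,64,0): print('red',*r)
for d in robot.mark_of('top','handle_grip')[:2]: print(d['score'],np.array(d['pixel']),onz(ci,d['pixel'],145),pose(th,0)[0])
s=robot.state();print(s['tcp_pos'],s['wrist_force'],s['t'])
E
```

```text
red [ 623.46 -210.72] [234.76 180.96] 86.05841064453125 [274.07 229.65]
0.75 [266.1 280.6] [ 530.62 -200.49  145.  ] [ 522.96 -204.05  148.  ]
[ 463.35 -200.24  202.3 ] [0.61 0.16 0.06] 10.575
```

View pics/t3.png

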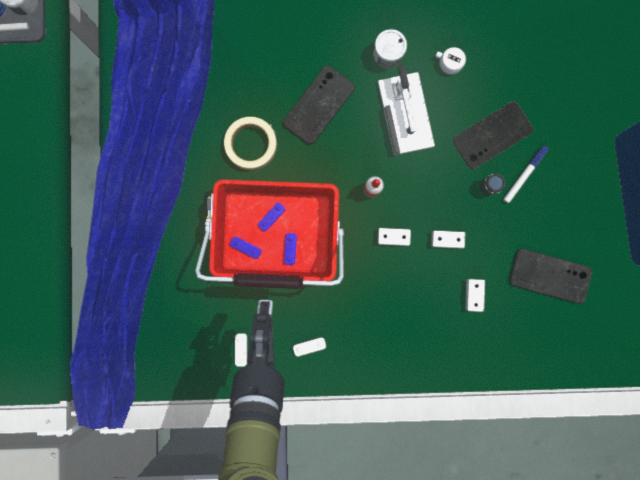

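The top view shows the raised grip at (267,281), with the gripper lined up behind it at (264,305). The bin has moved about 1.5 mm in +x. I'll grasp now and swing.

```bash
sed -i 's/P=np.array(\[620.6/P=np.array([622.0/' a.py; python3 - <<'E'
from a import *
th=.78; H=np.pi/2
print(robot.move_straight(*pose(th,th-H),speed=120,until_force=8))
robot.command_gripper(5,60); s=robot.state(); print(s['width'],s['finger_force'],s['wrist_force'],s['t'])
dz=-1.0
for t in np.linspace(th,1.571,15)[1:]:
    robot.move_straight(*pose(t,t-H,P=P+[0,0,dz]),speed=70); s=robot.state()
    print(round(t,3),'dz',round(dz,2),s['wrist_force'],s['torque'],s['width'])
    fz=s['wrist_force'][2]
    dz-=np.clip((8-fz)*.15,-.8,.8)
    if abs(s['wrist_force']).max()>35: print('STOP');break
save(robot.camera('scene'),'s4.png'); ci=robot.camera_info('scene')
print(robot.state()['tcp_pos'],robot.state()['t'])
E
```

```text
False
15.039375099374649 59.17498826980591 [-5.45  0.81  6.14] 11.8
0.836 dz -1.0 [-3.89 -4.68  3.99] [-0.51  0.17 -0.81] 15.061082948898067
0.893 dz -1.6 [-1.19 -3.74  5.24] [-0.53 -0.34 -0.67] 15.291039832936667
0.95 dz -2.02 [ 1.93 -4.18  3.04] [-0.49 -0.37 -0.65] 15.26562903952893
1.006 dz -2.76 [-0.95 -4.97  4.94] [-0.63 -0.52 -0.55] 14.888711815885426
1.062 dz -3.22 [-0.2  -4.38  8.16] [-0.59 -0.86 -0.57] 15.041289354224078
1.119 dz -3.19 [-1.06 -3.45  8.4 ] [-0.59 -1.1  -0.45] 15.29127235827426
1.176 dz -3.13 [-3.31 -4.28 13.39] [-0.68 -0.81 -0.13] 15.033477942729395
1.232 dz -2.33 [-0.5  -4.46 11.15] [-0.69 -0.87 -0.16] 14.92200713231762
1.288 dz -1.86 [-0.27 -2.79 10.83] [-0.44 -0.79 -0.13] 15.510093470767861
1.345 dz -1.44 [-0.83 -1.77 12.67] [-0.39 -0.48 -0.17] 14.882316782052452
1.402 dz -0.74 [-0.64 -1.36 13.19] [-0.26 -0.22 -0.21] 15.156354980478381
1.458 dz 0.04 [-1.53 -2.21 11.81] [-0.38  0.34 -0.22] 15.393261987331794
1.514 dz 0.61 [-1.54 -0.88 10.78] [-0.05  0.4  -0.22] 14.602726945289307
1.571 dz 1.03 [-7.66 -0.29 14.17] [-0.07  1.25 -0.12] 14.796396206808772
[ 617.36 -209.36  189.39] 15.5083
```

View pics/s4.png

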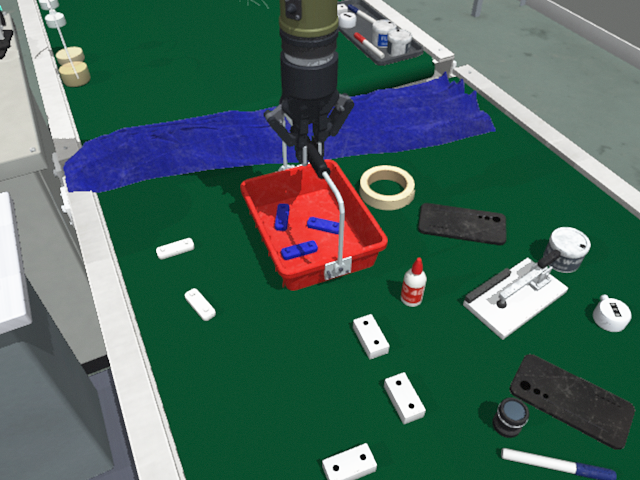

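The handle looks upright, the bin flat and the clips inside. The tool is loaded in -x against the handle stop, so I'll release, let the bin settle, and measure before regrasping.

```bash
python3 - <<'E'
from a import *
robot.command_gripper(45,60); robot.pause(.3)
p=robot.state()['tcp_pos']; q,_=quat(YAW,0)
print(p,robot.state()['wrist_force'])
robot.move_straight(p+[0,0,45],q,speed=150)
robot.move_straight(p+[-200,0,100],q,speed=300)
im=robot.camera('top'); save(im,'t5.png'); ci=robot.camera_info('top')
hsv=cv2.cvtColor(im,cv2.COLOR_RGB2HSV); H,S,V=hsv[...,0].astype(int),hsv[...,1],hsv[...,2]
red=((H<8)|(H>172))&(S>120)&(V>60); red[:, :200]=0; red[:,355:]=0
red=cv2.morphologyEx(red.astype(np.uint8),cv2.MORPH_CLOSE,np.ones((5,5)))
for r in rect(red,ci,64,0): print('red',*r)
for n,z in (('handle_grip',187),('handle_pivot',52)):
    for d in robot.mark_of('top',n)[:2]: print(n,d['score'],np.array(d['pixel']),onz(ci,d['pixel'],z))
# black grip: segment near expected
g=proj(ci,[620,-210,187]).astype(int); blk=(V<70)&(S<120)
k=np.zeros_like(blk); k[g[1]-25:g[1]+25,g[0]-50:g[0]+50]=1; blk=cv2.morphologyEx((blk&k).astype(np.uint8),cv2.MORPH_OPEN,np.ones((3,3)))
for r in rect(blk,ci,187+8,0): print('blk',*r)
x0,y0=200,150; save(cv2.resize(im[y0:y0+170,x0:x0+200],None,fx=3,fy=3),'t5c.png'); print(robot.state()['t'])
E
```

```text
[ 622.14 -210.47  191.  ] [-0.63 -0.44 -0.5 ]
red [ 618.28 -209.18] [234.61 183.1 ] 85.85610961914062 [273.09 232.5 ]
handle_grip 0.94 [265.2 227.5] [ 617.77 -204.7   187.  ]
handle_pivot 0.85 [276.8 231.9] [ 619.78 -215.33   52.  ]
17.6417
```

View pics/t5c.png

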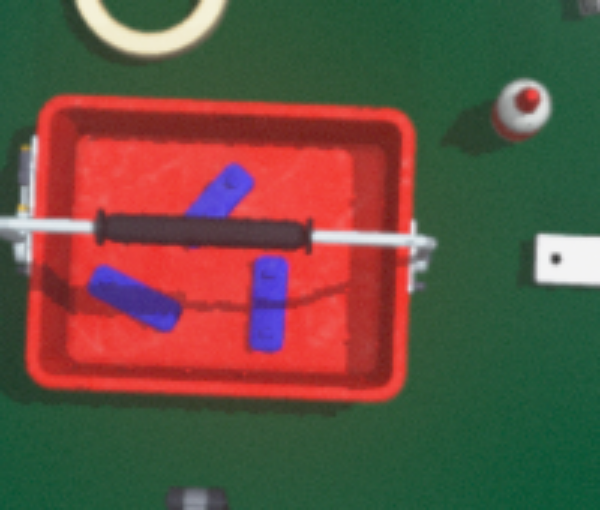

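The crop shows the handle upright over the bin's middle, with the grip at about (265,227) in the full picture. The bin is square and flat at (618, -209), and all three clips are inside. Now I regrasp, lift, and carry it round the glue bottle.

```bash
cat > b.py <<'E'
from a import *
bay=np.array([504.6,-465.2]); BY=-0.08
xb=np.array([np.cos(BY),np.sin(BY)]); yb=np.array([-np.sin(BY),np.cos(BY)])
def binrect(z,name):
    im=robot.camera('top'); save(im,name); ci=robot.camera_info('top')
    hsv=cv2.cvtColor(im,cv2.COLOR_RGB2HSV); H,S,V=hsv[...,0].astype(int),hsv[...,1],hsv[...,2]
    red=((H<8)|(H>172))&(S>120)&(V>60); red[:, :200]=0; red[:215]*=(np.arange(640)<345)
    red=cv2.morphologyEx(red.astype(np.uint8),cv2.MORPH_CLOSE,np.ones((5,5)))
    rs=[r for r in rect(red,ci,z,0) if max(r[1])>150]
    for r in rs: d=r[0]-bay; print('red',*r,'bay frame',d@xb,d@yb)
    return im
E
python3 - <<'E'
from b import *
q,_=quat(-.072,0); g=np.array([618.3,-209.2,190.])
robot.move_straight(g+[0,0,60],q,speed=250)
print(robot.move_straight(g,q,speed=120,until_force=10))
robot.command_gripper(5,110); s=robot.state(); print(s['width'],s['finger_force'],s['wrist_force'],s['tcp_pos'],s['t'])
robot.move_straight(g+[0,0,15],q,speed=50); s=robot.state(); print(s['wrist_force'],s['torque'],s['tcp_pos'])
robot.move_straight(g+[0,0,65],q,speed=80); s=robot.state(); print(s['wrist_force'],s['torque'],s['tcp_pos'])
binrect(64+65,'t6.png'); print(robot.state()['t'])
save(robot.camera('scene'),'s6.png')
E
```

```text
False
14.161602808403924 107.85457491874695 [-4.89 -0.16  5.38] [ 617.36 -209.37  191.17] 19.6167
[-0.    0.43 -8.34] [-0.07  0.07  0.  ] [ 618.54 -209.15  204.55]
[-0.79 -0.53 -8.76] [-0.03  0.09 -0.01] [ 617.99 -209.08  254.5 ]
20.8917
```

View pics/s6.png

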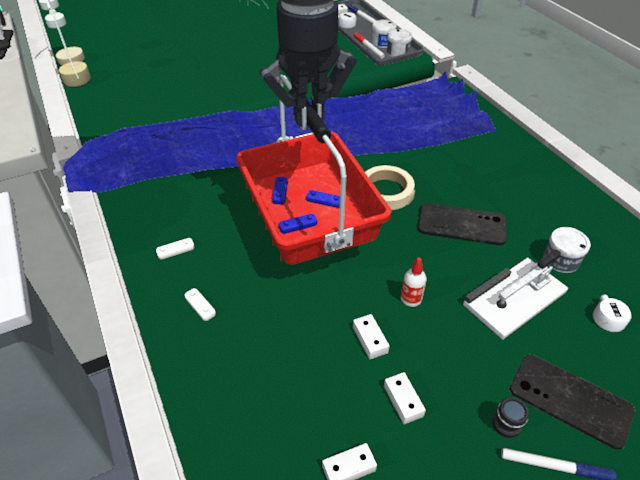

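The bin hangs level about 60 mm up, its weight 8.8 N, and the clips are inside. I'll carry it via (500, -209) and hover over the bay.

```bash
sed -i "s/    rs=\[r.*/    pts=[c for c in cv2.findContours(red,0,1)[0] if cv2.contourArea(c)>100]; hull=cv2.convexHull(np.vstack(pts)); red=cv2.fillConvexPoly(np.zeros_like(red),hull,1); rs=rect(red,ci,z,0)/" b.py
python3 - <<'E'
from b import *
q,_=quat(-.072,0); q2,_=quat(-.080,0); z=255
t=bay-7*xb+7*yb
robot.move_straight([505,-209.2,z],q,speed=130)
robot.move_straight([t[0],t[1],z],q2,speed=150)
robot.pause(.4)
robot.move_straight([t[0],t[1],190+32],q2,speed=100); robot.pause(.3)
s=robot.state(); print(s['wrist_force'],s['torque'],s['tcp_pos'],t,s['t'])
im=binrect(64+s['tcp_pos'][2]-190,'t7.png')
E
```

```text
[-0.21  0.34 -7.72] [-0.07  0.08  0.05] [ 498.49 -457.96  222.83] [ 498.18 -457.66] 24.9583
red [ 500.04 -455.62] [233.2  184.29] 85.23919677734375 [402.4  287.21] bay frame -5.307210134313286 9.187064275979422
```

View pics/t7.png

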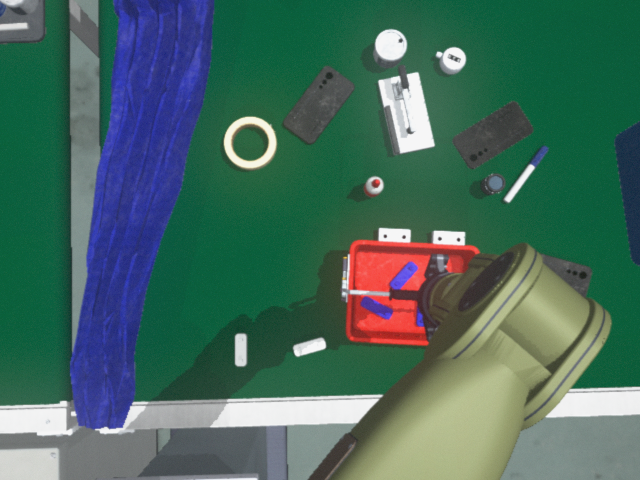

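The bin hovers just in front of the two back stops, at (394,236) and (448,238). In the bay frame it is at (-5, +9) mm and square, inside tolerance. Lowering and releasing.

```bash
python3 - <<'E'
from b import *
q2,_=quat(-.080,0); t=bay-8*xb+6*yb
print(robot.move_straight([t[0],t[1],188],q2,speed=40,until_force=7)); robot.pause(.3)
s=robot.state(); print(s['wrist_force'],s['tcp_pos'])
robot.command_gripper(45); robot.pause(.3)
p=robot.state()['tcp_pos']; print(p)
robot.move_straight(p+[0,0,50],q2,speed=120)
robot.move_straight(p+[-60,250,110],q2,speed=300); robot.pause(.2)
im=binrect(64,'t8.png'); ci=robot.camera_info('top')
for n,z in (('handle_grip',187),('clip_bin',0)):
    for d in robot.mark_of('top',n)[:1]: w=onz(ci,d['pixel'],z)[:2]-bay; print(n,d['score'],w@xb,w@yb)
for n,p0 in (('masking_tape',(796.8,-165.8)),('glue_bottle',(697.6,-409.5))):
    for d in robot.mark_of('top',n)[:1]: print(n,onz(ci,d['pixel'],0)[:2]-p0)
x0,y0=320,190; save(cv2.resize(im[y0:y0+190,x0:x0+220],None,fx=3,fy=3),'t8c.png'); print(robot.state()['t'])
E
```

```text
True
[-3.15  0.06  5.93] [ 495.87 -457.93  190.91]
[ 495.   -456.59  187.6 ]
red [ 497.72 -457.26] [236.71 185.12] 85.17709350585938 [409.89 293.94] bay frame -7.496525183038763 7.368196519561074
handle_grip 0.88 -10.006191944931498 6.048707508014848
clip_bin 0.64 -5.1844172295938336 3.104958396198478
masking_tape [-3.84 -1.06]
glue_bottle [6.76 7.62]
28.775
```

View pics/t8c.png

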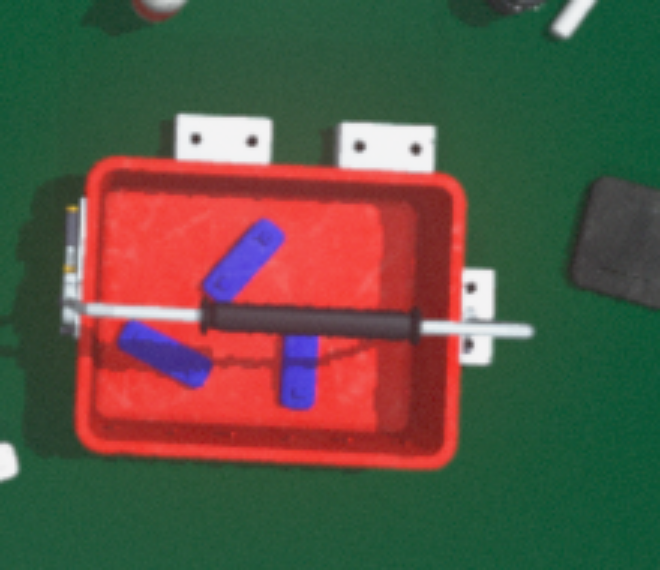

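The bin stands in the corner of the three stops, about 7 mm off the back and end stops and square. The handle is upright, with its grip over the bin's middle, and all three clips are inside. The tape and bottle stand where they were, so I'm handing in.

```bash
python3 -c "
from cell import robot
print(robot.job_done())"
```

```text
the job is handed in; nothing more can be done
None
```

I handed the job in at about 29 s (no verdict came back): the handle is upright, and the bin stands square in its bay, about 7 mm off the back and end stops, with all three clips inside and the tape and bottle where they were.

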